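# Open the clamshell test fixture and load a power module

## Task

Load the test fixture: swing its lid up by the black bar, past the balance point, and lay it back softly against the rubber stops behind the hinge so that it stays open by itself - never let it drop, and do not force it against the stops. Then set the power module with the green terminals gently into the pocket, green end towards the hinge, fully home and flat, and let go. Leave everything else on the bench where it is.

Things in the scene. Friction and masses are not known exactly. Their poses are not given: they have to be found in the camera images.
- hinge (a point): Middle of the lid's hinge axis, 92 mm above the bench. The fixture is a grey box, 160 mm front to back, 220 mm wide, with a black top plate 60 mm above the bench, fixed and turned by up to 0.3 rad; its front face is 145 mm in front of this point. x points level from the front of the fixture to its back (away from the robot), y along the hinge to the left, z up; it does not turn with the lid.
- bar (a point): Middle of the lid's handle: a black round bar 12 mm thick, 120 mm long, parallel to the hinge, 40 mm in front of the lid's front edge on two steel rods at its ends (100 mm is free between them). It moves with the lid, 185 mm from the hinge axis (and 2 mm to the lid's outer side); with the lid shut it is 94 mm above the bench, clear all round. Axes as hinge when shut; they turn with the lid.
- lid (a joint): Lid angle in rad: 0 lying shut, grows as the bar rises, 1.57 upright. Aluminium frame with a clear plate, 180 mm wide, 145 mm from hinge to front edge, 12 mm thick, 0.45 to 0.78 kg, mass centre about 80 mm from the hinge. Not latched, almost no friction: it falls shut below about 1.5 and falls back above about 1.6. Where it comes to rest leaning back differs each start: past balance, short of 2.0.
- stay: Two dark steel uprights behind the hinge, 83 mm either side of its middle, each with a rubber-tipped stop screw 55 mm above the hinge axis, facing the lid's back. How far the screws are set differs each start and is not given: feel for it. The rubber gives a little: some 0.6 mm at the bar per N pushed there. Over 20 N on it is too much: some 5 N pushed at the bar. Origin mid hinge axis.
- nest (a point): Where the module's centre (half-way up) is when it is home in the pocket of the top plate. Pocket: open upward, 73 mm along x, 47 mm along y, 8 mm deep; its copper-brown floor, 52 mm above the bench, is a spring-loaded plate that yields under more than about 4 N, up to 4 mm (16 N), and lifts the module back. This point is 67 mm above the bench, 94 mm in front of the hinge. Axes as hinge. The plate is flat and free for 50 mm either side (y) of the pocket.
- nest_terminals (a point): The place of the module's unit_terminals when it is home the right way round: 30 mm from nest towards the hinge (a green mark on the plate shows this end).
- unit_center (a point): Centre (half-way up) of the power module to load: a loose black box 70 mm long (x), 44 mm wide (y), 30 mm high (z), 90 to 170 g, with a silver label and a green terminal strip across its +x end. It lies flat on the bench, turned by up to 0.6 rad. In the pocket, 22 mm of its height stands above the plate.
- unit_terminals (a point): Point in the module 30 mm from its centre towards the green end, half-way up.
- unit: The same power module; origin at the centre of its underside. It may be pressed home lightly; 30 N between it and what it sits in is too much.
- fixture: The test fixture's box; origin on the bench at the middle of the box's width, 70 mm in front of the hinge axis; axes as hinge.
- reject: A second module of the same shape with an orange terminal strip: not to be touched.
- tape: Roll of black insulating tape, 64 mm across, 18 mm high; leave alone.
- screwdriver: Red-handled screwdriver, 160 mm long; leave alone.
- multimeter: Yellow multimeter lying flat, 150 x 76 x 40 mm; leave alone.
- breadboard: White breadboard, 165 x 55 x 15 mm; leave alone.
- plug_adapter: White plug adapter, 48 x 40 x 26 mm; leave alone.

How it is judged (in metres and radians):
On the way:
1. the lid leans back past its balance point on its rubber stops, at rest and let go of (value of joint lid above 1.63 rad and velocity of joint lid between -0.08 and 0.08 rad/s and contact force between stay and anything else above 0.2 N and contact force between the fingers and anything else below 0.3 N), for 0.3 s.
At the end, for the whole second after the job is handed in: The lid rests on its rubber stops, let go (joint above 1.63 rad, under 0.08 rad/s); the green-terminal module rests in the pocket, green end to the hinge: centre within 3 mm sideways and 2 mm in height of nest, flat within 0.05 rad, terminals within 4.5 mm of nest_terminals (value of joint lid above 1.63 rad and velocity of joint lid between -0.08 and 0.08 rad/s and contact force between stay and anything else above 0.2 N and horizontal distance between unit_center and nest below 0.003 m and horizontal distance between unit_terminals and nest_terminals below 0.0045 m and z of unit_center in the frame of nest between -0.003 and 0.002 m and angle between unit's own z axis and vertical below 0.05 rad and linear speed of unit below 0.02 m/s); the robot touches nothing.
It fails at once if the lid is dropped or thrown: it turns faster than 2.5 rad/s either way, or faster than 0.8 rad/s while it goes down backward past 1.62 rad (velocity of joint lid above 2.5 rad/s or velocity of joint lid below -2.5 rad/s or (value of joint lid above 1.62 rad and velocity of joint lid above 0.8 rad/s)).
It fails at once if the lid is forced against its stops: more than 20 N on them (contact force between stay and anything else above 20 N).
It fails at once if the module is rammed into the fixture: more than 30 N between them (contact force between unit and fixture above 30 N).
It fails at once if any other thing on the bench (orange module, tape, screwdriver, multimeter, breadboard, plug adapter) is moved by more than 15 mm (distance of any of reject, tape, screwdriver, multimeter, breadboard, plug_adapter from where it was at the start of the episode above 0.015 m).
It also fails if it takes over 72 s, if anything falls off the work surface, if the arm or the gripper's body presses on something with over 40 N, if the wrist force passes 120 N, or if a joint passes its speed limit or range.

## Robot

A 6-joint arm with a two-finger parallel gripper is mounted at the origin on the work surface. World frame = base frame: x ahead of the robot, y to its left, z up, the work surface at z = 0. Lengths are in mm, angles in rad, forces in N, time in s.
With the tool pointing down it reaches from about 275 to 750 mm from the base axis. Payload 10.2 kg.
Tool frame: the origin (TCP) lies between the finger pads; the fingertips stand 11 mm ahead of it and the grasp point (between the pads) lies 8 mm behind it; z points along the fingers, y is the line along which they close (so a half turn about z gives the same grasp; the last joint's range is limited). The gripper opens to 85 mm and grips with 20 to 120 N. Pads are 22 mm wide; open, the fingers measure 114 mm over their backs; the gripper's body (76 mm by 85 mm) begins 54 mm behind the grasp point. The pads swing forward as they close: fully open they stand 13 mm farther back than shut.
Start: joints at [-1.389, 0.313, 1.498, -0, 1.331, -0.223], TCP at [206.751, -482.582, 242.294] pointing down, gripper open.
Joint ranges: [-2.94, 2.94], [-0.97, 2.17], [0.19, 2.56], [-1.23, 4.37], [0.02, 3.11], [-2.88, 2.88]. Speed limits (rad/s): [2.39, 2.39, 3.01, 3.14, 3.14, 3.14].

## Interface

Orientations are given as a unit quaternion [w, x, y, z].
In Python, from rig import sense, eyes, finish_job gives the robot as it stands.
- The arm moves only by the shell command python3 -m jog 'ROWS' [FORCE]. ROWS is JSON, a list of rows, each a list of 7 numbers: the shift along the tool's x, y, z in m, then the turn, a rotation vector about the tool's x, y, z in rad, then the finger opening in m, from 0 to 0.0854. In form: [[dx, dy, dz, rx, ry, rz, gripper], ...]. A call has 1 to 5 rows; each row shifts and turns the commanded pose from where the row before left it, along the tool's axes as they then stand; what a row does not reach is not made up. A row lasts 1/10 s, in which the tool goes at most 50 mm and 8.59 degrees, less where a joint would pass 70% of its speed; a pose out of reach is approached as far as the arm can. A call is refused whole if a number of a shift passes 0.05 or a number of a turn 0.15, either way. A call with a gripper value outside its range is refused whole. The fingers move at their own pace and stop on an object; FORCE is the grip in N (left out, the last holds). Time passes only in rows, so rows that do not move let the fingers close. It gives the time, the measured TCP pose, the force, the opening and the grip force at its end, in the units of the state.
- sense(): the state, without advancing time (a new reading comes with each control period).
- eyes.capture(name): name is "scene" or "side" or "wrist"; returns the picture (384x512x3 uint8, red, green, blue); there is no depth.
- eyes.calibration(name): a dict with "fx", "fy", "cx", "cy" (pixels), "cam_to_world" (4x4, takes a point from camera to world coordinates); the wrist camera has in their place "mount" (4x4, takes a point from camera to tool coordinates, whose origin is the TCP and whose axes are the flange's). Camera axes: x right, y down, z forward; pixel columns grow to the right and rows downward; lengths in mm; the calibration is good to about 2 mm. The wrist camera is an equidistant fisheye: a pixel r from the principal point sees the ray r / f radians off the axis. A picture is of the moment at which its call begins: read the wrist's pose just before it. calibration takes no time and is no camera call.
- finish_job(): hands the job in; it is judged then, once.
The state is a dict: "time_s": time; "joints": joint angles; "dq": joint speeds; "tau": joint torques, N m; "eef_pos": TCP position; "ee_rot": TCP orientation; "force": force on the tool from outside, world axes, zero at the start; "wrist_torque": the same for the moment, N m; "grip_width": opening from 0.0 (shut) to 1.0 (fully open); "grip_force": force on a finger pad.
Only numpy, scipy, OpenCV 4.12 (cv2) and the standard library are available. Lean on these libraries where they do the work, as an engineer would, in place of code of your own. Each camera call takes 0.05 s, during which the arm holds its last target. There are 200 camera calls.

## Working session

There is one attempt and no reset: what is moved stays moved. The work goes in short steps, Python scripts to look and compute and a shell command to move; the robot and the scene stay as the last step left them, time stands still between calls to the robot, and variables do not carry over. Pictures are saved under pics/ and viewed, at most 13 in all, crops included, and the job is handed in when it is done.

```bash
ls; mkdir -p pics
python3 - <<'E'
from rig import sense,eyes
import cv2,numpy as np
s=sense();print(s)
ims=[]
for n in("scene","side","wrist"):
    im=eyes.capture(n);cv2.imwrite(f"pics/{n}0.png",im[:,:,::-1]);c=eyes.calibration(n)
    print(n,{k:np.round(v,3).tolist() for k,v in c.items()})
E
```

```text
pics
{'time_s': 0.0, 'joints': array([-1.38940707e+00,  3.13477015e-01,  1.49845343e+00, -4.95553305e-06,
        1.33101678e+00, -2.23391803e-01]), 'dq': array([ 0.00028383,  0.00114486,  0.000224  ,  0.00146404, -0.00044612,
        0.00062328]), 'tau': array([-3.11790127e-04, -4.12269008e+01, -2.59743136e+01, -2.35941025e-04,
        4.22258847e-03,  9.59124780e-09]), 'eef_pos': array([ 206.6991907 , -482.32313069,  241.71509858]), 'ee_rot': array([-6.77186719e-04,  9.79588510e-01,  2.01012171e-01,  1.18168647e-05]), 'force': array([ 0.11279698,  0.02726694, -1.10873936]), 'wrist_torque': array([ 0.05316563, -0.05326216,  0.01946425]), 'grip_force': 0.0, 'grip_width': 1.0004386470638873}
scene {'fx': 394.433, 'fy': 394.433, 'cx': 253.791, 'cy': 189.351, 'cam_to_world': [[-0.359, 0.706, -0.61, 1129.227], [0.933, 0.28, -0.225, 212.158], [0.012, -0.65, -0.76, 877.024], [0.0, 0.0, 0.0, 1.0]]}
side {'fx': 371.609, 'fy': 371.609, 'cx': 258.659, 'cy': 190.789, 'cam_to_world': [[-0.92, -0.277, 0.279, 175.969], [-0.393, 0.664, -0.636, 717.974], [-0.009, -0.694, -0.72, 926.996], [0.0, 0.0, 0.0, 1.0]]}
wrist {'fx': 297.319, 'fy': 297.319, 'cx': 253.796, 'cy': 192.823, 'mount': [[0.0, -0.956, -0.292, 74.555], [1.0, 0.0, -0.001, 0.21], [0.001, -0.292, 0.956, -130.74], [0.0, 0.0, 0.0, 1.0]]}
```

View pics/scene0.png

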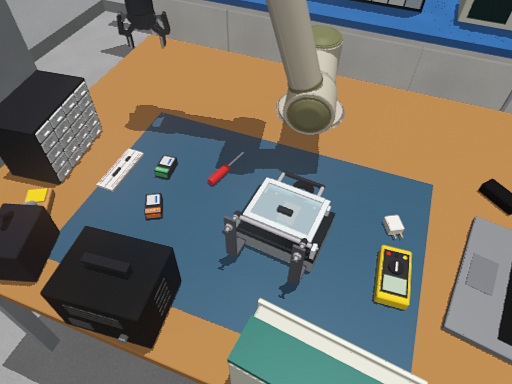

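View pics/side0.png

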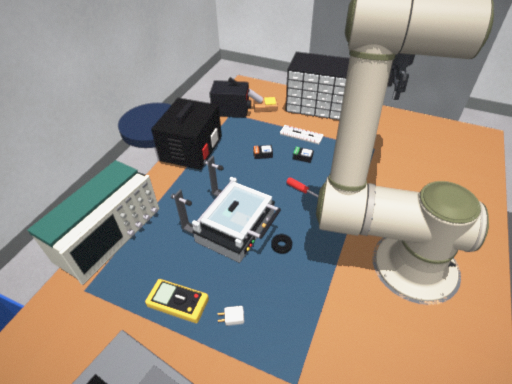

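The scene view shows the fixture at about (285,215), its bar near (303,187), the green module at (166,167) and the reject at (153,206). The side view shows the fixture at (235,215), the green module at (302,154) and the reject at (262,152). I'll zoom in to get exact points.

Run:
```python
import cv2,numpy as np
a=cv2.imread("pics/scene0.png");b=cv2.imread("pics/side0.png")
c=lambda im,x,y,w,h,s:cv2.resize(im[y:y+h,x:x+w],(w*s,h*s),interpolation=cv2.INTER_CUBIC)
A=c(a,220,165,130,100,3);B=c(b,170,155,130,100,3)
C=c(a,140,145,65,50,6);D=c(b,270,130,65,50,6)
cv2.imwrite("pics/z0.png",np.vstack([np.hstack([A,B]),np.hstack([C,D])]))
```

```text
(no output)
```

View pics/z0.png

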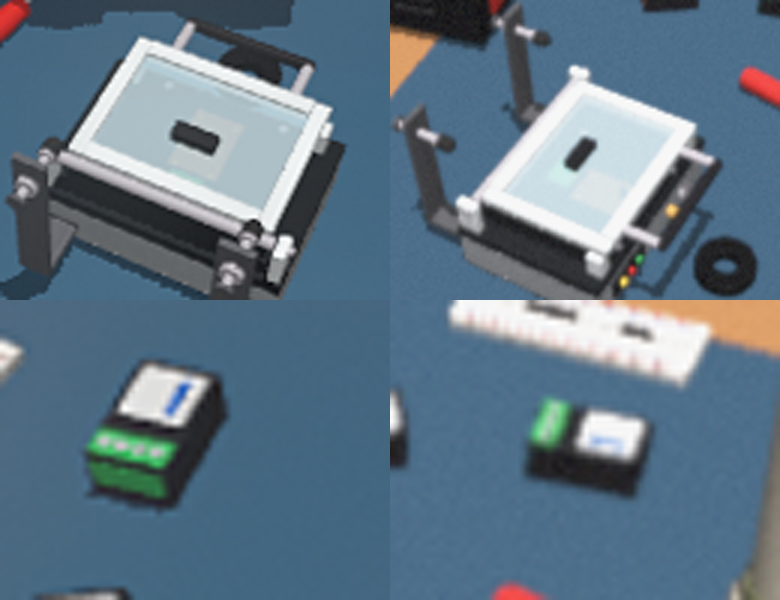

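The top crops show the white lid frame (scene crop corners (145,40), (330,105), (280,230), (70,160)) and the bar running from (188,25) to (312,62). The bottom crops show the green end of the module facing left and down in the scene view, and left in the side view.

```bash
cat > h.py <<'E'
import numpy as np,cv2
from rig import sense,eyes
from scipy.spatial.transform import Rotation as R
def tool():
    s=sense();q=s['ee_rot'];T=np.eye(4);T[:3,:3]=R.from_quat([q[1],q[2],q[3],q[0]]).as_matrix();T[:3,3]=s['eef_pos'];return T
def ray(n,uv,T=None):
    c=eyes.calibration(n);uv=np.atleast_2d(np.float64(uv));x=(uv[:,0]-c['cx'])/c['fx'];y=(uv[:,1]-c['cy'])/c['fy']
    if n=='wrist':
        r=np.hypot(x,y)+1e-12;d=np.stack([np.sin(r)*x/r,np.sin(r)*y/r,np.cos(r)],1);M=T@c['mount']
    else: d=np.stack([x,y,np.ones_like(x)],1);M=c['cam_to_world']
    M=np.array(M);return M[:3,3],d@M[:3,:3].T
def plane(n,uv,z,T=None):
    o,d=ray(n,uv,T);return o+d*((z-o[2])/d[:,2])[:,None]
def mask(im,lo,hi):
    return cv2.inRange(cv2.cvtColor(im,cv2.COLOR_RGB2HSV),lo,hi)
E
python3 - <<'E'
from h import *
np.set_printoptions(precision=1,suppress=True)
sc=lambda x,y:(220+x/3,165+y/3); sd=lambda x,y:(170+(x-390)/3,155+y/3)
m=lambda x,y:(140+x/6,145+(y-300)/6); n=lambda x,y:(270+(x-390)/6,130+(y-300)/6)
print("bar",plane('scene',[sc(188,25),sc(312,62)],98))
print("bar side",plane('side',[sd(718,160),sd(655,243)],94))
print("lid fl,fr,br,bl",plane('scene',[sc(145,40),sc(332,105),sc(270,230),sc(70,160)],98))
print("lid side",plane('side',[sd(697,125),sd(608,248),sd(485,198),sd(575,80)],98))
print("mod scene top corners",plane('scene',[m(90,432),m(175,447),m(225,375),m(145,360)],30))
print("mod side ",plane('side',[n(530,447),n(545,402),n(648,420),n(640,462)],30))
for k in('scene','side'):
    im=eyes.capture(k);M=mask(im,(45,80,50),(85,255,255))
    nn,_,st,ce=cv2.connectedComponentsWithStats(M)
    for i in range(1,nn):
        if 10<st[i,4]<2000:print(k,ce[i],st[i,4],plane(k,ce[i],25))
E
```

```text
bar [[422.   33.4  98. ]
 [423.7 148.4  98. ]]
bar side [[413.5  24.8  94. ]
 [430.9 143.2  94. ]]
lid fl,fr,br,bl [[453.4   3.6  98. ]
 [464.8 176.4  98. ]
 [605.5 161.6  98. ]
 [600.2  -8.8  98. ]]
lid side [[448.9  -7.8  98. ]
 [467.3 167.9  98. ]
 [601.3 159.6  98. ]
 [592.3 -18.8  98. ]]
mod scene top corners [[ 475.8 -341.5   30. ]
 [ 469.3 -297.8   30. ]
 [ 416.  -298.8   30. ]
 [ 421.5 -341.5   30. ]]
mod side  [[ 478.4 -295.7   30. ]
 [ 484.2 -340.4   30. ]
 [ 419.1 -348.2   30. ]
 [ 411.7 -308.1   30. ]]
scene [161.4 171.6] 106 [[ 481.2 -317.8   25. ]]
side [296.4 150.4] 37 [[ 477.5 -328.2   25. ]]
side [252.5 240.8] 11 [[460.9 118.7  25. ]]
```

```bash
R='[0.032,-0.032,0,0,0,-0.08,0.035]'; python3 -m jog '[[0.032,-0.032,0,0,0,0,0.035],[0.032,-0.032,0,0,0,0,0.035],[0.032,-0.032,0,0,0,0,0.035],[0.032,-0.032,0,0,0,0,0.035],[0.032,-0.032,0,0,0,0,0.035]]' 30; python3 -m jog '[[0.032,-0.032,0,0,0,0,0.035],[0.032,-0.032,0,0,0,0,0.035],[0.032,-0.032,0,0,0,0,0.035],[0.032,-0.032,0,0,0,0,0.035],[0.032,-0.032,0,0,0,0,0.035]]';python3 -m jog '[[0.032,-0.032,0,0,0,-0.0,0.035],[0,0,0,0,0,-0.14,0.035],[0,0,0,0,0,-0.14,0.035],[0,0,0,0,0,-0.14,0.035],[0,0,0,0,0,-0.14,0.035]]';python3 -m jog '[[0,0,0,0,0,-0.14,0.035],[0,0,0,0,0,-0.14,0.035],[0,0,0,0,0,-0.14,0.035],[0,0,0,0,0,-0.12,0.035],[0,0,0,0,0,0,0.035]]'
```

```text
time_s: 0.75
eef_pos: [291.1, -270.8, 242.3]
ee_rot: [0.0, 0.98, 0.201, 0.0]
force: [1.1, -0.3, -0.5]
grip_width: 0.412
grip_force: 0.0
time_s: 1.25
eef_pos: [375.1, -60.6, 242.5]
ee_rot: [0.0, 0.98, 0.201, 0.0]
force: [1.0, -0.9, 0.9]
grip_width: 0.414
grip_force: 0.0
time_s: 1.75
eef_pos: [391.6, -20.2, 242.3]
ee_rot: [-0.0, 0.884, 0.467, -0.0]
force: [-0.4, 0.1, 0.2]
grip_width: 0.409
grip_force: 0.0
time_s: 2.25
eef_pos: [391.6, -20.4, 242.3]
ee_rot: [-0.0, 0.73, 0.684, -0.0]
force: [-1.1, -0.5, -0.2]
grip_width: 0.413
grip_force: 0.0
```

```bash
python3 -m jog '[[0.03,0.04,-0.04,0,0,0,0.035],[0,0,0,0,0,0,0.035]]' | head -2
python3 - <<'E'
from h import *
T=tool();im=eyes.capture('wrist');np.save('w1.npy',im);np.save('T1.npy',T);print(T)
cv2.imwrite('pics/w1.png',cv2.resize(im[:,:,::-1],(768,576)))
E
```

```text
time_s: 2.45
eef_pos: [427.1, 1.8, 276.2]
[[ 6.81871741e-02  9.97656585e-01  5.64339192e-03  4.27126720e+02]
 [ 9.97672431e-01 -6.81833599e-02 -8.65749541e-04  1.80706948e+00]
 [-4.78935308e-04  5.68928955e-03 -9.99983701e-01  2.76243572e+02]
 [ 0.00000000e+00  0.00000000e+00  0.00000000e+00  1.00000000e+00]]
```

View pics/w1.png

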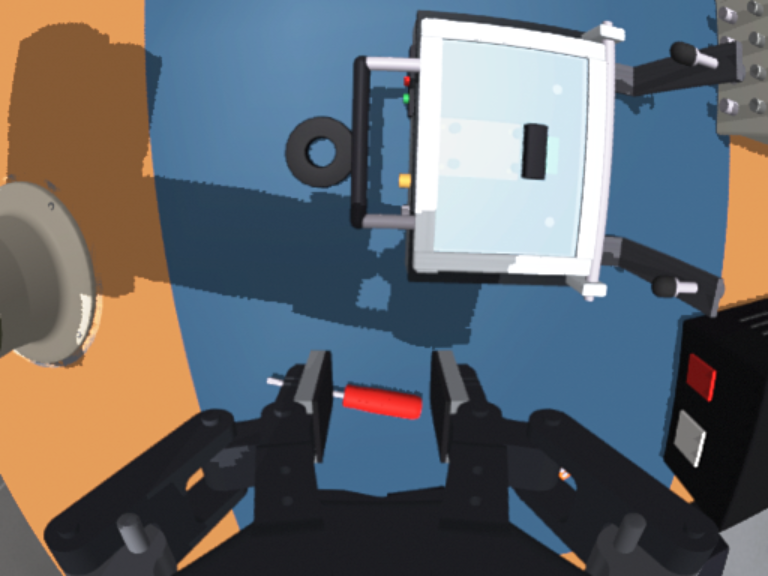

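The wrist view shows the bar from (361,58) to (358,227) in the 1.5× picture. The hinge rod runs from (612,25) to (598,295), and the tape lies below and in front of the bar.

Run:
```python
from h import *
np.set_printoptions(precision=1,suppress=True)
T=np.load('T1.npy');p=lambda l,z:plane('wrist',np.array(l)/1.5,z,T)
b=p([(361,63),(362,140),(358,222)],98);print('bar',b)
h=p([(611,40),(606,150),(597,278)],95);print('hinge',h)
for q in(b,h):
    d=q[0]-q[2];print('yaw',np.arctan2(-d[0],d[1]),'len',np.linalg.norm(d))
im=np.load('w1.npy')
l=p([(420,15),(612,42),(590,275),(413,268)],98);print('lid',l)
print('uprights tips',p([(683,52),(663,287)],147))
```

```text
bar [[424.3 142.9  98. ]
 [421.3  88.7  98. ]
 [414.3  31.9  98. ]]
hinge [[613.9 165.4  95. ]
 [603.3  78.4  95. ]
 [598.  -21.8  95. ]]
yaw -0.0901529549413148 len 111.50631615797185
yaw -0.08475003338020966 len 187.8764545444518
lid [[467.  176.3  98. ]
 [612.9 163.   98. ]
 [589.8 -18.   98. ]
 [450.9  -3.9  98. ]]
uprights tips [[643.6 150.5 147. ]
 [627.1 -15.5 147. ]]
```

```bash
python3 -m jog '[[0.0425,-0.0073,0,0,0,0.018,0.035],[0.0425,-0.0073,0,0,0,0,0.035],[0,0,0.05,0,0,0,0.035],[0,0,0.05,0,0,0,0.035],[0,0,0.03,0,0,0,0.035]]'; python3 -m jog '[[0,0,0.03,0,0,0,0.035],[0,0,0.03,0,0,0,0.035],[0,0,0,0,0,0,0.035]]'
python3 - <<'E'
from h import *
T=tool();im=eyes.capture('wrist')
cv2.imwrite('pics/w2.png',im[:,:,::-1]);print(T)
E
```

```text
time_s: 3.0
eef_pos: [413.9, 86.9, 140.2]
ee_rot: [-0.002, 0.737, 0.676, -0.002]
force: [0.7, -0.1, 0.6]
grip_width: 0.411
grip_force: 0.0
time_s: 3.3
eef_pos: [413.6, 86.6, 80.7]
ee_rot: [-0.003, 0.737, 0.676, -0.003]
force: [-0.5, 0.5, 0.5]
grip_width: 0.411
grip_force: 0.0
[[ 8.63209227e-02  9.96238874e-01 -7.53682785e-03  4.13570359e+02]
 [ 9.96267360e-01 -8.63200678e-02  4.39265860e-04  8.65564580e+01]
 [-2.12965765e-04 -7.54661342e-03 -9.99971501e-01  8.06713666e+01]
 [ 0.00000000e+00  0.00000000e+00  0.00000000e+00  1.00000000e+00]]
```

View pics/w2.png

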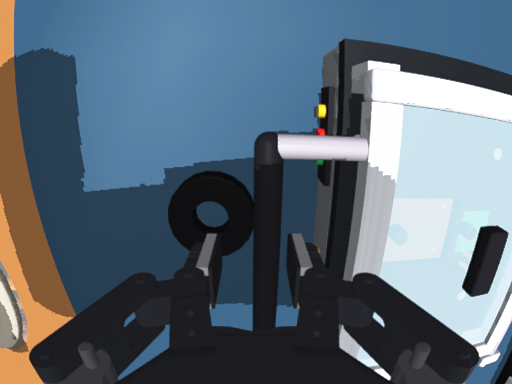

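The bar runs down the image at column ~266, between pads at columns 218 and 290. I need to shift about 6 mm along tool y and 5 mm up, then close.

```bash
python3 -m jog '[[0,0.006,-0.005,0,0,0,0.035],[0,0,0,0,0,0,0.035],[0,0,0,0,0,0,0.005],[0,0,0,0,0,0,0.005],[0,0,0,0,0,0,0.005]]' 25;python3 -m jog '[[0,0,0,0,0,0,0.005],[0,0,0,0,0,0,0.005]]'
```

```text
time_s: 3.85
eef_pos: [419.2, 86.6, 89.0]
ee_rot: [-0.003, 0.736, 0.677, -0.003]
force: [-17.6, -0.9, 18.2]
grip_width: 0.13
grip_force: 25.4
time_s: 4.05
eef_pos: [419.2, 86.6, 89.0]
ee_rot: [-0.003, 0.736, 0.677, -0.003]
force: [-17.6, -0.3, 19.1]
grip_width: 0.129
grip_force: 25.4
```

```bash
python3 -m jog '[[0,-0.002,-0.003,0,0,0,0.005],[0,0,0,0,0,0,0.005]]'
```

```text
time_s: 4.25
eef_pos: [419.1, 86.6, 91.6]
ee_rot: [-0.001, 0.736, 0.677, -0.001]
force: [-5.1, 0.7, -3.7]
grip_width: 0.128
grip_force: 24.7
```

```bash
python3 -c "
import numpy as np
t=.02+.05*np.arange(0,37)
for a,b in zip(t,t[1:]):print('%.2f [0,%.4f,%.4f]'%(b,.185*(np.cos(a)-np.cos(b)),-.185*(np.sin(b)-np.sin(a))))"
python3 -m jog '[[0,-0.0008,0,0,0,0,0.005],[0,0.0004,-0.0046,0,0,0,0.005],[0,0.0006,-0.0046,0,0,0,0.005],[0,0,0,0,0,0,0.005]]'
```

```text
0.07 [0,0.0004,-0.0092]
0.12 [0,0.0009,-0.0092]
0.17 [0,0.0013,-0.0092]
0.22 [0,0.0018,-0.0091]
0.27 [0,0.0022,-0.0090]
0.32 [0,0.0027,-0.0088]
0.37 [0,0.0031,-0.0087]
0.42 [0,0.0036,-0.0085]
0.47 [0,0.0040,-0.0083]
0.52 [0,0.0044,-0.0081]
0.57 [0,0.0048,-0.0079]
0.62 [0,0.0052,-0.0077]
0.67 [0,0.0056,-0.0074]
0.72 [0,0.0059,-0.0071]
0.77 [0,0.0063,-0.0068]
0.82 [0,0.0066,-0.0065]
0.87 [0,0.0069,-0.0061]
0.92 [0,0.0072,-0.0058]
0.97 [0,0.0075,-0.0054]
1.02 [0,0.0078,-0.0050]
1.07 [0,0.0080,-0.0046]
1.12 [0,0.0082,-0.0042]
1.17 [0,0.0084,-0.0038]
1.22 [0,0.0086,-0.0034]
1.27 [0,0.0088,-0.0030]
1.32 [0,0.0089,-0.0025]
1.37 [0,0.0090,-0.0021]
1.42 [0,0.0091,-0.0016]
1.47 [0,0.0092,-0.0012]
1.52 [0,0.0092,-0.0007]
1.57 [0,0.0092,-0.0002]
1.62 [0,0.0092,0.0002]
1.67 [0,0.0092,0.0007]
1.72 [0,0.0092,0.0011]
1.77 [0,0.0091,0.0016]
1.82 [0,0.0090,0.0021]
time_s: 4.65
eef_pos: [419.6, 86.5, 101.0]
ee_rot: [-0.001, 0.736, 0.677, -0.001]
force: [-6.6, 0.4, -3.3]
grip_width: 0.127
grip_force: 24.8
```

```bash
python3 -m jog '[[0,-0.0006,-0.0092,0,0,0,0.005],[0,0.0013,-0.0092,0,0,0,0.005],[0,0.0018,-0.0091,0,0,0,0.005],[0,0.0022,-0.009,0,0,0,0.005],[0,0.0027,-0.0088,0,0,0,0.005]]';python3 -m jog '[[0,0.0031,-0.0087,0,0,0,0.005],[0,0.0036,-0.0085,0,0,0,0.005],[0,0.004,-0.0083,0,0,0,0.005],[0,0,0,0,0,0,0.005]]'
```

```text
time_s: 5.15
eef_pos: [428.4, 85.6, 147.1]
ee_rot: [0.001, 0.736, 0.677, 0.0]
force: [3.9, -0.3, -5.8]
grip_width: 0.131
grip_force: 24.4
time_s: 5.55
eef_pos: [438.5, 84.7, 172.4]
ee_rot: [-0.0, 0.736, 0.677, -0.0]
force: [-3.1, -3.2, -2.2]
grip_width: 0.125
grip_force: 24.6
```

```bash
python3 -m jog '[[0,0.0044,-0.0081,0,0,0,0.005],[0,0.0048,-0.0079,0,0,0,0.005],[0,0.0052,-0.0077,0,0,0,0.005],[0,0.0056,-0.0074,0,0,0,0.005],[0,0.0059,-0.0071,0,0,0,0.005]]';python3 -m jog '[[0,0.0063,-0.0068,0,0,0,0.005],[0,0.0066,-0.0065,0,0,0,0.005],[0,0.0069,-0.0061,0,0,0,0.005],[0,0.0072,-0.0058,0,0,0,0.005],[0,0.0,0.0,0,0,0,0.005]]'
```

```text
time_s: 6.05
eef_pos: [462.8, 82.5, 210.4]
ee_rot: [-0.002, 0.736, 0.677, -0.002]
force: [-13.0, -4.5, 7.1]
grip_width: 0.127
grip_force: 25.1
time_s: 6.55
eef_pos: [490.8, 80.1, 237.6]
ee_rot: [0.0, 0.736, 0.677, -0.001]
force: [-16.5, -4.1, 17.0]
grip_width: 0.129
grip_force: 26.0
```

```bash
python3 -m jog '[[0,-0.002,-0.0022,0,0,0,0.005],[0,0.0075,-0.0054,0,0,0,0.005],[0,0.0078,-0.005,0,0,0,0.005],[0,0,0,0,0,0,0.005]]'
```

```text
time_s: 6.95
eef_pos: [504.9, 78.8, 248.2]
ee_rot: [0.0, 0.736, 0.677, -0.0]
force: [-3.8, -5.8, 1.0]
grip_width: 0.125
grip_force: 26.4
```

```bash
python3 -m jog '[[-0.0008,0.008,-0.0048,0,0,0,0.005],[0,0.0082,-0.0044,0,0,0,0.005],[0,0.0084,-0.004,0,0,0,0.005],[0,0.0086,-0.0036,0,0,0,0.005],[0,0,0,0,0,0,0.005]]';python3 -m jog '[[0,0.0088,-0.0032,0,0,0,0.005],[0,0.0089,-0.0027,0,0,0,0.005],[0,0.009,-0.0022,0,0,0,0.005],[0,0.0091,-0.0017,0,0,0,0.005],[0,0,0,0,0,0,0.005]]'
```

```text
time_s: 7.45
eef_pos: [537.8, 75.7, 265.5]
ee_rot: [0.0, 0.736, 0.677, 0.0]
force: [-4.2, -2.5, 6.0]
grip_width: 0.125
grip_force: 26.5
time_s: 7.95
eef_pos: [573.7, 72.6, 274.9]
ee_rot: [0.001, 0.736, 0.677, 0.001]
force: [-2.8, -3.3, 4.3]
grip_width: 0.127
grip_force: 26.5
```

```bash
python3 -m jog '[[-0.0004,0.0075,-0.0013,0,0,0,0.005],[0,0.0075,-0.001,0,0,0,0.005],[0,0.0075,-0.0007,0,0,0,0.005],[0,0.0075,-0.0003,0,0,0,0.005],[0,0,0,0,0,0,0.005]]' 20;python3 -m jog '[[0,0.006,0,0,0,0,0.005],[0,0.005,0.0002,0,0,0,0.005],[0,0.003,0.0002,0,0,0,0.005],[0,0,0,0,0,0,0.005]]'
```

```text
time_s: 8.45
eef_pos: [603.8, 69.8, 277.2]
ee_rot: [0.0, 0.736, 0.677, 0.0]
force: [-0.7, -1.0, 2.0]
grip_width: 0.125
grip_force: 26.3
time_s: 8.85
eef_pos: [617.3, 68.5, 277.1]
ee_rot: [0.0, 0.736, 0.677, 0.0]
force: [-2.0, -2.6, 1.4]
grip_width: 0.129
grip_force: 26.1
```

```bash
python3 -m jog '[[0,0.003,0.0002,0,0,0,0.005],[0,0.003,0.0003,0,0,0,0.005],[0,0,0,0,0,0,0.005]]'; python3 -m jog '[[0,0,0,0,0,0,0.018],[0,0,0,0,0,0,0.018],[0,0,0,0,0,0,0.018]]'; python3 -m jog '[[0,0,0,0,0,0,0.018],[0,0,0,0,0,0,0.018]]'
python3 - <<'E'
from h import *
ims=[eyes.capture('scene')[130:280,210:360],eyes.capture('side')[90:240,160:310]]
cv2.imwrite('pics/c1.png',cv2.resize(np.hstack(ims)[:,:,::-1],(800,400),interpolation=cv2.INTER_CUBIC))
E
```

```text
time_s: 9.15
eef_pos: [623.1, 68.0, 276.4]
ee_rot: [0.0, 0.736, 0.677, -0.0]
force: [-0.6, -3.2, 0.8]
grip_width: 0.127
grip_force: 26.1
time_s: 9.45
eef_pos: [622.9, 68.5, 276.5]
ee_rot: [-0.0, 0.736, 0.677, 0.0]
force: [0.8, 0.5, 0.1]
grip_width: 0.21
grip_force: 0.2
time_s: 9.65
eef_pos: [622.9, 68.3, 276.6]
ee_rot: [-0.0, 0.736, 0.677, 0.0]
force: [1.8, -0.3, 0.6]
grip_width: 0.207
grip_force: 0.2
```

View pics/c1.png

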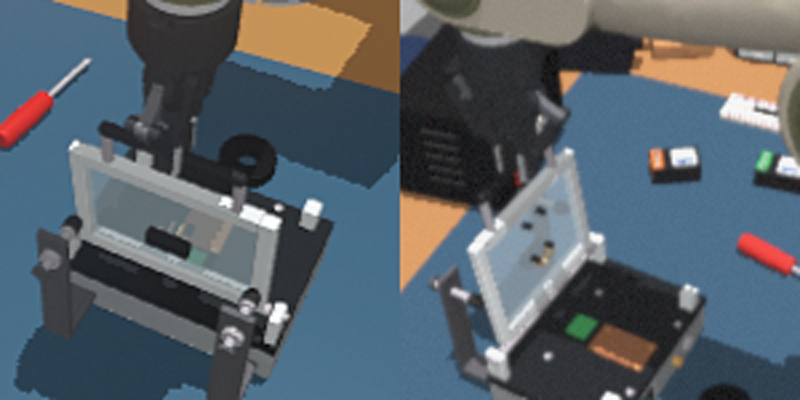

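The lid is past balance and leaning on the caging rear finger. The stop screws are still clear of it. The copper pocket and green mark are visible.

```bash
for i in 1; do python3 -m jog '[[0,0.002,0.0002,0,0,0,0.018],[0,0.002,0.0002,0,0,0,0.018],[0,0.0,0.0,0,0,0,0.018]]'; python3 -m jog '[[0,0.002,0.0003,0,0,0,0.018],[0,0.002,0.0003,0,0,0,0.018],[0,0,0,0,0,0,0.018]]'; python3 -m jog '[[0,0.002,0.0003,0,0,0,0.018],[0,0.002,0.0003,0,0,0,0.018],[0,0,0,0,0,0,0.018]]'; done | grep -v -e rot -e time
```

```text
eef_pos: [627.1, 67.7, 276.0]
force: [0.5, 0.3, 0.6]
grip_width: 0.208
grip_force: 0.3
eef_pos: [631.1, 67.4, 275.4]
force: [0.3, -0.6, 0.2]
grip_width: 0.206
grip_force: 0.3
eef_pos: [635.0, 67.1, 274.8]
force: [1.2, 0.2, 0.3]
grip_width: 0.21
grip_force: 0.3
```

```bash
( python3 -m jog '[[0,0.002,0.0004,0,0,0,0.018],[0,0.002,0.0004,0,0,0,0.018],[0,0.0,0.0,0,0,0,0.018]]'; python3 -m jog '[[0,0.002,0.0004,0,0,0,0.018],[0,0.002,0.0004,0,0,0,0.018],[0,0,0,0,0,0,0.018]]' ) | grep -v -e rot -e time
```

```text
eef_pos: [639.0, 66.8, 274.0]
force: [0.9, -0.6, -0.5]
grip_width: 0.212
grip_force: 0.3
eef_pos: [643.0, 66.5, 273.2]
force: [1.0, 0.1, 0.7]
grip_width: 0.211
grip_force: 0.4
```

```bash
( python3 -m jog '[[0,0.002,0.0005,0,0,0,0.018],[0,0.002,0.0005,0,0,0,0.018],[0,0.0,0.0,0,0,0,0.018]]' ) | grep -v -e rot -e time
```

```text
eef_pos: [647.0, 66.1, 272.2]
force: [0.7, 0.1, -0.2]
grip_width: 0.206
grip_force: 0.3
```

```bash
( python3 -m jog '[[0,0.002,0.0005,0,0,0,0.018],[0,0.002,0.0005,0,0,0,0.018],[0,0.0,0.0,0,0,0,0.018]]' ) | grep -v -e rot -e time
```

```text
eef_pos: [650.9, 65.8, 271.1]
force: [-0.2, 0.6, 0.3]
grip_width: 0.212
grip_force: 0.0
```

```bash
( python3 -m jog '[[0,0.002,0.0005,0,0,0,0.018],[0,0.001,0.0003,0,0,0,0.018],[0,0.0,0.0,0,0,0,0.018]]' ) | grep -v -e rot -e time
```

```text
eef_pos: [653.8, 65.5, 270.5]
force: [-0.1, -0.3, -0.4]
grip_width: 0.212
grip_force: 0.3
```

```bash
( python3 -m jog '[[0,-0.002,-0.0005,0,0,0,0.018],[0,0,0,0,0,0,0.018],[0,0.0,0.0,0,0,0,0.018],[0,0.0,0.0,0,0,0,0.018]]';python3 -m jog '[[0,0,0,0,0,0,0.022],[0,0,0,0,0,0,0.022],[0,0.0,0.0,0,0,0,0.03],[0,0.0,0.0,0,0,0,0.04]]' ) | grep -v -e rot -e time;  python3 - <<'E'
from h import *
ims=[eyes.capture('scene')[130:280,210:360],eyes.capture('side')[90:240,160:310]]
cv2.imwrite('pics/c2.png',cv2.resize(np.hstack(ims)[:,:,::-1],(800,400),interpolation=cv2.INTER_CUBIC))
E
```

```text
eef_pos: [651.8, 65.7, 271.1]
force: [-0.1, 0.8, 0.4]
grip_width: 0.208
grip_force: 0.0
eef_pos: [651.8, 65.7, 271.0]
force: [-0.3, 0.1, 0.1]
grip_width: 0.464
grip_force: 0.0
```

View pics/c2.png

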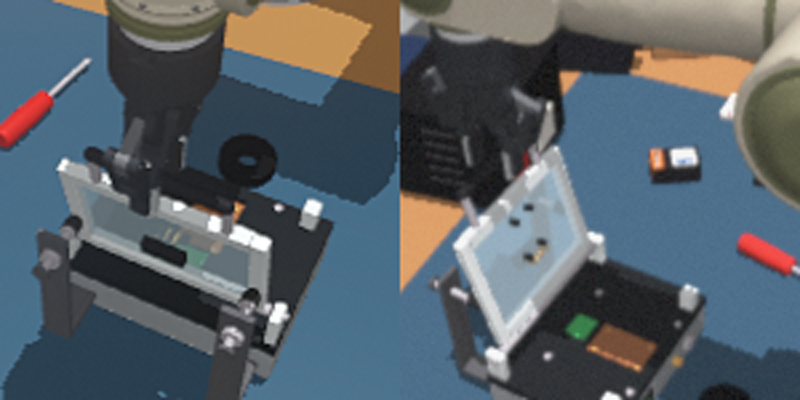

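```bash
( python3 -m jog '[[0,0,-0.02,0,0,0,0.04],[0,0,-0.04,0,0,0,0.04],[0,-0.0475,0,0,0,0,0.06],[0,-0.0475,0,0,0,0,0.085],[0,-0.0475,0,0,0,0,0.085]]';python3 -m jog '[[0,0,0,0,0,-0.149,0.085],[0,0,0,0,0,-0.149,0.085],[0,0,0,0,0,-0.149,0.085],[0,0,0,0,0,-0.149,0.085],[0,0,0,0,0,-0.149,0.085]]';python3 -m jog '[[0,0,0,0,0,-0.149,0.085],[0,0,0,0,0,-0.149,0.085],[0,0,0,0,0,-0.149,0.085],[0,0,0,0,0,-0.149,0.085],[0,0,0,0,0,-0.149,0.085]]';python3 -m jog '[[0,0,0,0,0,-0.08,0.085],[0,0,0,0,0,0,0.085],[0,0,0,0,0,0,0.085]]' ) | grep -e eef -e rot -e time
python3 - <<'E'
from h import *
T=tool();im=eyes.capture('wrist');np.save('w3.npy',im);np.save('T3.npy',T);print(T)
cv2.imwrite('pics/w3.png',cv2.resize(im[:,:,::-1],(768,576)))
E
```

```text
time_s: 13.55
eef_pos: [508.1, 77.8, 330.8]
ee_rot: [0.0, 0.736, 0.677, 0.0]
time_s: 14.05
eef_pos: [509.7, 77.7, 331.2]
ee_rot: [0.0, 0.437, 0.9, 0.0]
time_s: 14.55
eef_pos: [509.7, 77.7, 331.2]
ee_rot: [0.0, 0.079, 0.997, -0.0]
time_s: 14.85
eef_pos: [509.7, 77.7, 331.1]
ee_rot: [0.0, 0.044, 0.999, -0.0]
[[-9.96210084e-01  8.69795497e-02  1.60070757e-04  5.09749194e+02]
 [ 8.69795469e-02  9.96210097e-01 -2.42746312e-05  7.76792874e+01]
 [-1.61575501e-04 -1.02597505e-05 -9.99999987e-01  3.31108650e+02]
 [ 0.00000000e+00  0.00000000e+00  0.00000000e+00  1.00000000e+00]]
```

View pics/w3.png

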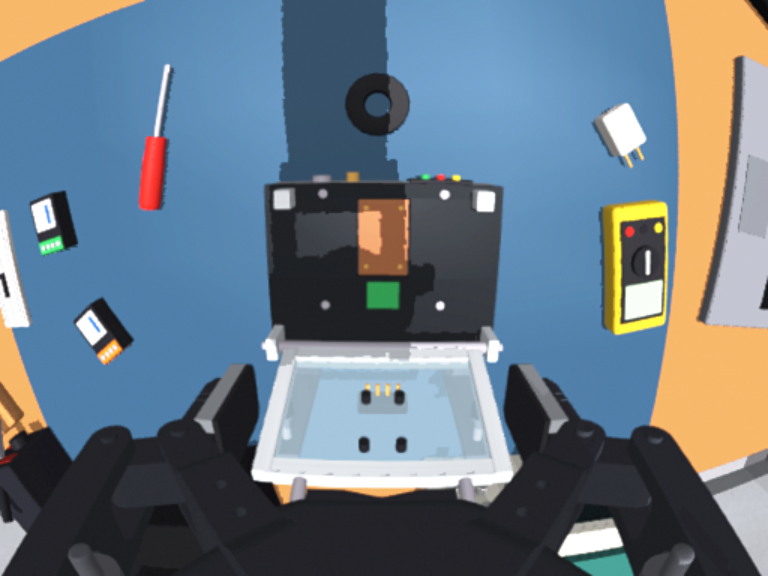

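The lid is leaning back and open. The copper pocket spans (358–409, 199–275) with the green mark at (383,295) on its hinge side. The green module is at (53,222), and the reject next to it is at (103,331).

Run:
```python
from h import *
np.set_printoptions(precision=2,suppress=True)
T=np.load('T3.npy');im=np.load('w3.npy');R_=-0.087
p=lambda l,z:plane('wrist',l,z,T)
m=mask(im,(3,90,60),(22,255,255));m[:125]=0;m[190:]=0;m[:,:230]=0;m[:,280:]=0
c=max(cv2.findContours(m,0,1)[0],key=cv2.contourArea);r=cv2.minAreaRect(c);bx=cv2.boxPoints(r);print(bx,r)
q=p(bx,56);print(q,'centre',q.mean(0),[np.linalg.norm(q[i]-q[i-1]) for i in range(4)])
M=cv2.moments(c);print('cen',p([M['m10']/M['m00'],M['m01']/M['m00']],54))
g=mask(im,(45,90,50),(85,255,255));n,_,st,ce=cv2.connectedComponentsWithStats(g)
for i in range(1,n):
    if st[i,4]>15:print('green',ce[i],st[i,4],p(ce[i],60 if ce[i][0]>200 else 27))
print('hinge',p(np.array([(280,345),(383,346),(487,349)])/1.5,95))
print('screws',p(np.array([(322,194),(445,195),(440,306),(326,305)])/1.5,60))
print('top plate',p(np.array([(265,185),(502,187)])/1.5,60))
print('unit top',p(np.array([(31,202),(64,193),(76,243),(41,253)])/1.5,30))
```

```text
[[238. 132.]
 [272. 132.]
 [272. 183.]
 [238. 183.]] ((255.0, 157.5), (51.0, 34.0), 90.0)
[[470.94  59.56  56.  ]
 [474.94 105.72  56.  ]
 [546.91 100.42  56.  ]
 [542.73  52.48  56.  ]] centre [508.88  79.54  56.  ] [np.float64(72.13886739872571), np.float64(46.33458617193778), np.float64(72.16873660002679), np.float64(48.12207840506546)]
cen [[508.7   79.93  54.  ]]
green [283.25 117.58] 24 [[456.11 122.15  60.  ]]
green [ 34.23 163.19] 127 [[ 476.89 -321.23   27.  ]]
green [255.02 196.42] 452 [[563.4   74.86  60.  ]]
hinge [[592.43 -21.99  95.  ]
 [600.68  71.92  95.  ]
 [613.14 167.07  95.  ]]
screws [[463.81  28.62  60.  ]
 [474.25 139.21  60.  ]
 [579.65 128.82  60.  ]
 [569.11  20.03  60.  ]]
top plate [[449.46 -23.14  60.  ]
 [469.91 192.93  60.  ]]
unit top [[ 419.59 -341.2    30.  ]
 [ 419.34 -281.84   30.  ]
 [ 479.96 -276.5    30.  ]
 [ 484.17 -340.14   30.  ]]
```

```bash
( python3 -m jog '[[0.003,-0.0447,0,0,0,0,0.085],[0.003,-0.0447,0,0,0,0,0.085],[0.003,-0.0447,0,0,0,0,0.085],[0.003,-0.0447,0,0,0,0,0.085],[0.003,-0.0447,0,0,0,0,0.085]]';python3 -m jog '[[0.003,-0.0447,0,0,0,0,0.085],[0.003,-0.0447,0,0,0,0,0.085],[0.003,-0.0447,0,0,0,0,0.085],[0.003,-0.0447,0,0,0,0,0.085],[0,0,0,0,0,0,0.085]]';python3 -m jog '[[0,0,0.05,0,0,0,0.085],[0,0,0.05,0,0,0,0.085],[0,0,0.0,0,0,0,0.085],[0,0,0.0,0,0,0,0.085]]' ) | grep -e eef -e rot -e time
python3 - <<'E'
from h import *
np.set_printoptions(precision=2,suppress=True)
T=tool();im=eyes.capture('wrist');np.save('w4.npy',im);np.save('T4.npy',T);print(T)
g=mask(im,(45,90,50),(85,255,255));n,_,st,ce=cv2.connectedComponentsWithStats(g)
for i in range(1,n):
    if st[i,4]>15:print('green',ce[i],st[i],plane('wrist',ce[i],27,T))
x,y=250,170
cv2.imwrite('pics/w4.png',cv2.resize(im[70:250,140:380,::-1],(720,540),interpolation=cv2.INTER_CUBIC))
E
```

```text
time_s: 15.4
eef_pos: [475.3, -145.4, 331.2]
ee_rot: [0.0, 0.043, 0.999, -0.0]
time_s: 15.9
eef_pos: [447.4, -325.2, 329.9]
ee_rot: [-0.001, 0.046, 0.999, 0.0]
time_s: 16.3
eef_pos: [449.2, -320.9, 232.6]
ee_rot: [0.0, 0.043, 0.999, -0.0]
[[  -1.      0.09    0.    449.24]
 [   0.09    1.     -0.   -320.87]
 [  -0.     -0.     -1.    232.63]
 [   0.      0.      0.      1.  ]]
green [255.76 192.29] [238 184  37  18 373] [[ 477.09 -320.97   27.  ]]
green [508.94 232.73] [505 223   7  18  79] [[585.46 104.39  27.  ]]
```

View pics/w4.png

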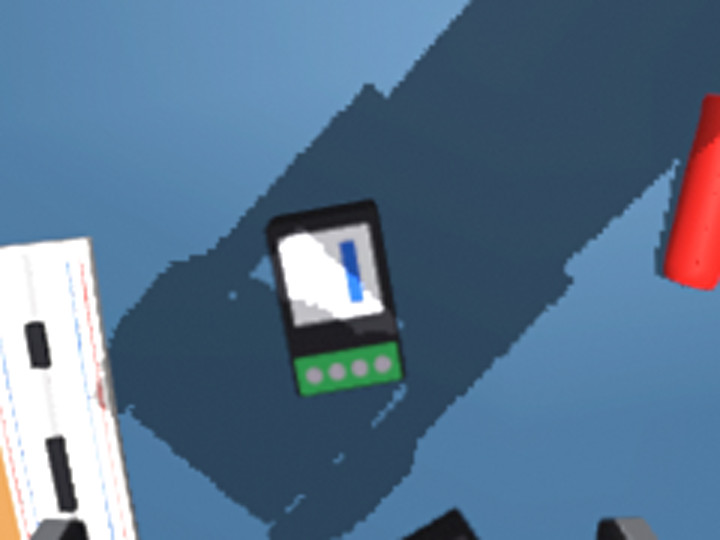

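The module is centred near crop (336,300), with the corners of its green end at (299,396) and (405,377). The breadboard (to the left) and the reject (below) are clear of where the fingers will go.

Run:
```python
from h import *
np.set_printoptions(precision=2,suppress=True)
T=np.load('T4.npy');f=lambda l:np.array(l)/3.+[140,70]
q=plane('wrist',f([(299,395),(405,377),(377,203),(267,224)]),30,T);print(q)
print([np.linalg.norm(q[i]-q[i-1]) for i in range(4)])
a=(q[0]+q[1])/2;b=(q[2]+q[3])/2;print(a,b,(a+b)/2,'yaw',[np.arctan2(*(q[i]-q[j])[1::-1]) for i,j in((0,3),(1,2))],'end', np.arctan2(*(q[0]-q[1])[:2]))
print('TCP-rel T',T[:3,3], 'toolyaw',np.arctan2(T[1,0],T[0,0]))
```

```text
[[ 486.13 -340.87   30.  ]
 [ 482.24 -298.67   30.  ]
 [ 413.24 -304.5    30.  ]
 [ 417.58 -346.34   30.  ]]
[np.float64(68.7608317643664), np.float64(42.38142266748058), np.float64(69.24483743346703), np.float64(42.061611385675334)]
[ 484.18 -319.77   30.  ] [ 415.41 -325.42   30.  ] [ 449.8  -322.59   30.  ] yaw [np.float64(0.07957683512359724), np.float64(0.08432227139694745)] end 3.049728066855097
TCP-rel T [ 449.24 -320.87  232.63] toolyaw 3.056453004260906
```

```bash
( python3 -m jog '[[-0.0008,-0.0017,0,0,0,0,0.085],[0,0,0.045,0,0,-0.085,0.085],[0,0,0.045,0,0,-0.085,0.085],[0,0,0.045,0,0,0,0.085],[0,0,0.045,0,0,0,0.085]]';python3 -m jog '[[0,0,0.027,0,0,0,0.085],[0,0,0,0,0,0,0.085],[0,0,0,0,0,0,0.085]]' ) | grep -v grip
python3 - <<'E'
from h import *
T=tool();print(T, np.arctan2(T[1,0],T[0,0]))
im=eyes.capture('wrist')
g=mask(im,(45,90,50),(85,255,255));n,_,st,ce=cv2.connectedComponentsWithStats(g)
for i in range(1,n):
    if st[i,4]>15:print('green',ce[i],st[i],plane('wrist',ce[i],27,T))
cv2.imwrite('pics/w5.png',im[:,:,::-1])
E
```

```text
time_s: 16.85
eef_pos: [450.5, -323.7, 51.5]
ee_rot: [0.001, -0.043, 0.999, -0.002]
force: [0.3, -0.1, -1.5]
time_s: 17.15
eef_pos: [450.5, -323.7, 26.0]
ee_rot: [0.001, -0.043, 0.999, -0.001]
force: [-0.1, 0.5, 1.0]
[[-9.96371904e-01 -8.50822692e-02  2.00882837e-03  4.50487903e+02]
 [-8.50866265e-02  9.96371143e-01 -2.19341679e-03 -3.23721284e+02]
 [-1.81491775e-03 -2.35638329e-03 -9.99995577e-01  2.60054021e+01]
 [ 0.00000000e+00  0.00000000e+00  0.00000000e+00  1.00000000e+00]] -3.0564028831417063
green [254.19845722 302.92636746] [ 216  292   78   24 1426] [[ 477.93756786 -321.25856929   27.        ]]
```

View pics/w5.png

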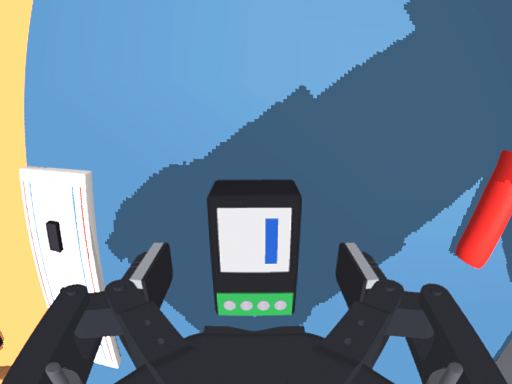

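The module is centred and aligned between the pads. I'll go down 6 mm and close.

```bash
( python3 -m jog '[[0,0,0.006,0,0,0,0.085],[0,0,0,0,0,0,0.085],[0,0,0,0,0,0,0.04],[0,0,0,0,0,0,0.04],[0,0,0,0,0,0,0.04]]' 40;python3 -m jog '[[0,0,0,0,0,0,0.04],[0,0,0,0,0,0,0.04],[0,0,-0.03,0,0,0,0.04],[0,0,-0.05,0,0,0,0.04],[0,0,0,0,0,0,0.04]]' )
python3 - <<'E'
from h import *
np.set_printoptions(precision=2,suppress=True)
T=tool();im=eyes.capture('wrist');np.save('w6.npy',im);np.save('T6.npy',T);print(T)
g=mask(im,(45,90,50),(85,255,255));n,_,st,ce=cv2.connectedComponentsWithStats(g)
for i in range(1,n):
    if st[i,4]>15:print('green',ce[i],st[i])
cv2.imwrite('pics/w6.png',cv2.resize(im[160:340,134:374,::-1],(720,540),interpolation=cv2.INTER_CUBIC))
E
```

```text
time_s: 17.7
eef_pos: [449.6, -322.8, 18.3]
ee_rot: [0.0, -0.043, 0.999, -0.0]
force: [0.8, 4.0, 23.3]
grip_width: 0.508
grip_force: 17.7
time_s: 18.2
eef_pos: [451.4, -324.6, 103.4]
ee_rot: [0.003, -0.043, 0.999, -0.004]
force: [0.7, -0.6, -1.8]
grip_width: 0.51
grip_force: 41.6
[[  -1.     -0.09    0.01  451.37]
 [  -0.09    1.     -0.01 -324.6 ]
 [  -0.01   -0.01   -1.    103.44]
 [   0.      0.      0.      1.  ]]
green [253.86 313.26] [ 214  302   81   25 1451]
```

View pics/w6.png

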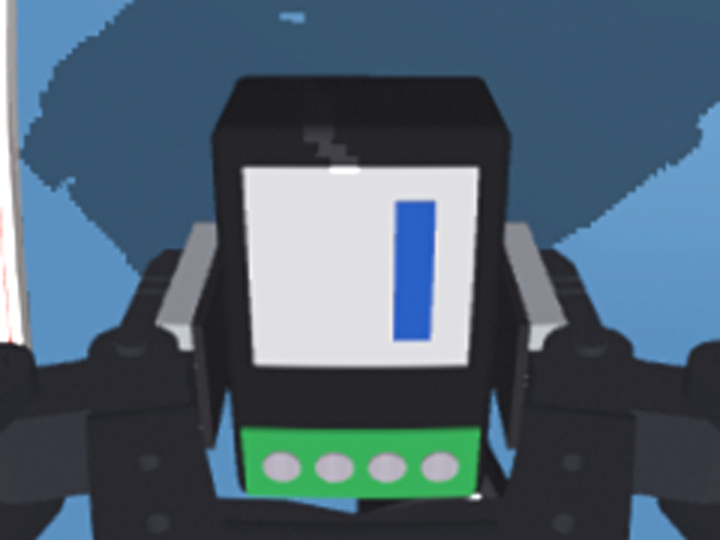

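The module is held square. The near edge of its top face is at crop (215,130)–(510,130), and the green end is at (247,496)–(475,493).

Run:
```python
from h import *
np.set_printoptions(precision=2,suppress=True)
T=np.load('T6.npy');f=lambda l:np.array(l)/3.+[134,160]
for dz in(9,12,15):
    P=plane('wrist',f([(214,131),(510,131),(242,430),(480,430),(247,496),(476,494)]),T[2,3]+dz,T)
    q=(P-T[:3,3])@T[:3,:3];print(dz,q,'w',q[1,1]-q[0,1],'l',(q[0]+q[1]-q[4]-q[5])[0]/2,'c',(q[0]+q[1]+q[4]+q[5])[:2]/4)
print(tool())
```

```text
9 [[ 32.51 -21.3   -9.03]
 [ 32.63  21.77  -9.37]
 [-22.12 -20.25  -8.71]
 [-21.91  20.54  -9.03]
 [-37.92 -20.45  -8.61]
 [-37.17  20.93  -8.94]] w 43.07871489778172 l 70.1159704211018 c [-2.49  0.24]
12 [[ 33.56 -20.78 -12.04]
 [ 33.67  21.23 -12.37]
 [-19.73 -19.76 -11.73]
 [-19.51  20.03 -12.04]
 [-35.13 -19.95 -11.63]
 [-34.4   20.4  -11.95]] w 42.013134689382326 l 68.38160600120841 c [-0.58  0.23]
15 [[ 34.6  -20.26 -15.05]
 [ 34.71  20.69 -15.37]
 [-17.33 -19.26 -14.74]
 [-17.12  19.52 -15.05]
 [-32.35 -19.45 -14.65]
 [-31.63  19.88 -14.97]] w 40.94755448098293 l 66.64724158131497 c [1.33 0.21]
[[  -1.     -0.09    0.    450.35]
 [  -0.09    1.     -0.   -323.57]
 [  -0.     -0.     -1.    100.43]
 [   0.      0.      0.      1.  ]]
```

```bash
( python3 -m jog '[[0,0,-0.04,0,0,0,0.04],[0,0,-0.04,0,0,0,0.04],[-0.0102,0.0441,0,0,0,0,0.04],[-0.0102,0.0441,0,0,0,0,0.04],[-0.0102,0.0441,0,0,0,0,0.04]]';python3 -m jog '[[-0.0102,0.0441,0,0,0,0,0.04],[-0.0102,0.0441,0,0,0,0,0.04],[-0.0102,0.0441,0,0,0,0,0.04],[-0.0102,0.0441,0,0,0,0,0.04],[-0.0102,0.0441,0,0,0,0,0.04]]';python3 -m jog '[[-0.0102,0.0441,0,0,0,0,0.04],[0,0,0,0,0,0.087,0.04],[0,0,0,0,0,0.086,0.04],[0,0,0,0,0,0,0.04],[0,0,0,0,0,0,0.04]]' )|grep -v rot
python3 - <<'E'
from h import *
T=tool();print(T, np.arctan2(T[1,0],T[0,0]))
E
```

```text
time_s: 18.75
eef_pos: [468.1, -186.5, 176.6]
force: [1.2, -0.1, -0.7]
grip_width: 0.507
grip_force: 41.7
time_s: 19.25
eef_pos: [500.1, 37.8, 176.6]
force: [0.3, 0.3, -1.1]
grip_width: 0.505
grip_force: 41.7
time_s: 19.75
eef_pos: [506.8, 80.5, 177.1]
force: [-1.0, -0.7, -0.8]
grip_width: 0.504
grip_force: 41.7
[[-9.96322329e-01  8.56662048e-02 -1.76558112e-03  5.06771435e+02]
 [ 8.56661061e-02  9.96323894e-01  1.31614167e-04  8.05138081e+01]
 [ 1.77036554e-03 -2.01203260e-05 -9.99998433e-01  1.77066544e+02]
 [ 0.00000000e+00  0.00000000e+00  0.00000000e+00  1.00000000e+00]] 3.055821285864342
```

```bash
( python3 -m jog '[[-0.0016,-0.0007,0.04,0,0,0.002,0.04],[0,0,0.03,0,0,0,0.04],[0,0,0.015,0,0,0,0.04],[0,0,0,0,0,0,0.04],[0,0,0,0,0,0,0.04]]')|grep -v rot
python3 - <<'E'
from h import *
T=tool();im=eyes.capture('wrist');np.save('w7.npy',im);np.save('T7.npy',T);print(T)
a=im[140:330,140:370,::-1];b=eyes.capture('side')[170:270,200:300,::-1]
cv2.imwrite('pics/w7.png',np.hstack([cv2.resize(a,(460,380),interpolation=cv2.INTER_CUBIC),cv2.resize(b,(340,380),interpolation=cv2.INTER_CUBIC)]))
E
```

```text
time_s: 20.25
eef_pos: [508.9, 79.6, 93.4]
force: [0.3, 0.8, -0.7]
grip_width: 0.505
grip_force: 41.7
[[-9.96022768e-01  8.90988501e-02  1.99400524e-04  5.08902930e+02]
 [ 8.90988510e-02  9.96022788e-01 -4.37652964e-06  7.95507531e+01]
 [-1.98997409e-04  1.34072344e-05 -9.99999980e-01  9.33996454e+01]
 [ 0.00000000e+00  0.00000000e+00  0.00000000e+00  1.00000000e+00]]
```

View pics/w7.png

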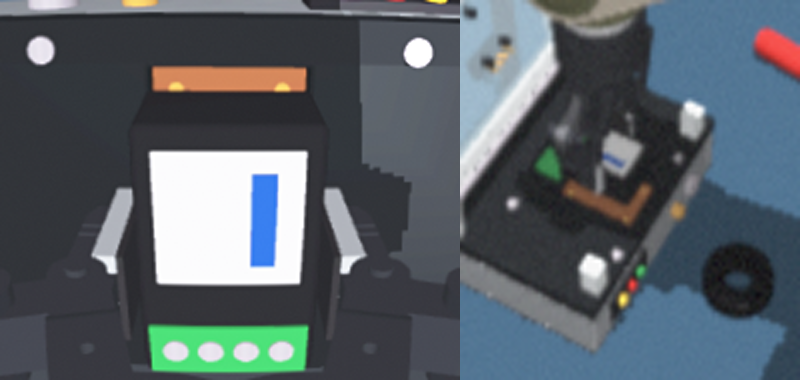

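The right picture (side view) shows the module just above the pocket. In the wrist crop the pocket's near rim is at (152–306, 66), and the module's near top edge is at (132–328, 127).

Run:
```python
from h import *
np.set_printoptions(precision=2,suppress=True)
T=np.load('T7.npy');im=np.load('w7.npy')
f=lambda l:np.array(l)/2.+[140,140]
def tp(uv,z):return (plane('wrist',uv,z,T)-T[:3,3])@T[:3,:3]
# copper edges
m=mask(im,(3,70,60),(22,255,255));c=m[173:178,200:310]
ys,xs=np.nonzero(m[150:190,205:310]);print('copper cols',xs.min()+205,xs.max()+205,'rows',ys.min()+150,ys.max()+150)
u0,u1=xs.min()+204.5,xs.max()+205.5;v=ys.min()+149.5
print('rim',tp([(u0,v),(u1,v)],60))
print('mod top near',tp(f([(132,127),(328,127)]),T[2,3]+11.7),'bottom',tp(f([(148,92),(312,92)]),T[2,3]-18.3))
print('green far',tp(f([(148,371),(310,371)]),T[2,3]+11.7))
for k in range(174,180):
  r=im[k,205:310].astype(int);print(k,np.nonzero(m[k,205:310])[0][[0,-1]]+205 if m[k,205:310].any() else '')
```

```text
copper cols 216 293 rows 173 186
rim [[ 36.56 -21.91  33.39]
 [ 36.57  22.52  33.39]]
mod top near [[ 33.5  -20.56 -11.71]
 [ 33.49  21.34 -11.71]] bottom [[ 32.82 -20.95  18.29]
 [ 32.82  22.01  18.29]]
green far [[-35.28 -21.21 -11.69]
 [-35.34  21.74 -11.69]]
174 [216 293]
175 [216 293]
176 [216 293]
177 [216 293]
178 [216 293]
179 [216 293]
```

```bash
( python3 -m jog '[[0.0011,-0.0001,0.006,0,0,0,0.04],[0,0,0.004,0,0,0,0.04],[0,0,0,0,0,0,0.04]]'; python3 -m jog '[[0,0,0.002,0,0,0,0.04],[0,0,0.002,0,0,0,0.04],[0,0,0,0,0,0,0.04]]'; python3 -m jog '[[0,0,0.001,0,0,0,0.04],[0,0,0.001,0,0,0,0.04],[0,0,0,0,0,0,0.04]]')|grep -e eef -e force
```

```text
eef_pos: [507.2, 79.8, 82.6]
force: [-1.4, 0.3, -1.3]
grip_force: 41.7
eef_pos: [507.5, 79.8, 78.8]
force: [-0.3, -0.5, -1.4]
grip_force: 41.7
eef_pos: [507.5, 79.8, 76.9]
force: [-0.6, -0.1, -1.1]
grip_force: 41.7
```

```bash
( python3 -m jog '[[0,0,0.001,0,0,0,0.04],[0,0,0.001,0,0,0,0.04],[0,0,0,0,0,0,0.04]]'; python3 -m jog '[[0,0,0.001,0,0,0,0.04],[0,0,0.001,0,0,0,0.04],[0,0,0,0,0,0,0.04]]')|grep -e eef -e force
```

```text
eef_pos: [507.5, 79.8, 74.9]
force: [0.7, 0.3, -1.2]
grip_force: 41.7
eef_pos: [507.5, 79.8, 72.9]
force: [0.3, -0.4, -2.0]
grip_force: 41.7
```

```bash
( python3 -m jog '[[0,0,0.001,0,0,0,0.04],[0,0,0.001,0,0,0,0.04],[0,0,0,0,0,0,0.04]]'; python3 -m jog '[[0,0,0.001,0,0,0,0.04],[0,0,0,0,0,0,0.04]]')|grep -e eef -e force
```

```text
eef_pos: [507.5, 79.8, 70.9]
force: [-0.4, -0.6, -0.7]
grip_force: 41.7
eef_pos: [507.6, 79.8, 70.2]
force: [-0.9, 0.7, 3.3]
grip_force: 42.1
```

```bash
( python3 -m jog '[[0,0,0.0003,0,0,0,0.048],[0,0,0,0,0,0,0.054],[0,0,0,0,0,0,0.06],[0,0,0,0,0,0,0.06],[0,0,0,0,0,0,0.06]]'; python3 -m jog '[[0,0,-0.01,0,0,0,0.06],[0,0,-0.03,0,0,0,0.06],[0,0,-0.04,0,0,0,0.06],[0,0,-0.05,0,0,0,0.06],[0,0,0,0,0,0,0.06]]')|grep -v rot
python3 - <<'E'
from h import *
np.set_printoptions(precision=2,suppress=True)
T=tool();im=eyes.capture('wrist');np.save('w8.npy',im);np.save('T8.npy',T);print(T)
g=mask(im,(45,90,50),(85,255,255));n,_,st,ce=cv2.connectedComponentsWithStats(g)
for i in range(1,n):
    if st[i,4]>15:print('green',ce[i],st[i])
a=im[60:250,140:370,::-1];b=eyes.capture('side')[110:270,160:300,::-1]
cv2.imwrite('pics/w8.png',np.hstack([cv2.resize(a,(460,380),interpolation=cv2.INTER_CUBIC),cv2.resize(b,(332,380),interpolation=cv2.INTER_CUBIC)]))
E
```

```text
time_s: 22.85
eef_pos: [507.6, 79.8, 69.7]
force: [0.0, -0.0, 0.6]
grip_width: 0.702
grip_force: 0.0
time_s: 23.35
eef_pos: [510.0, 79.7, 206.6]
force: [-0.0, 0.3, -0.9]
grip_width: 0.705
grip_force: 0.0
[[ -1.     0.09   0.01 510.01]
 [  0.09   1.    -0.    79.72]
 [ -0.01   0.    -1.   206.61]
 [  0.     0.     0.     1.  ]]
green [292.76 120.95] [288 119  10   5  41]
green [253.42 223.18] [ 231  205   46   39 1289]
```

View pics/w8.png

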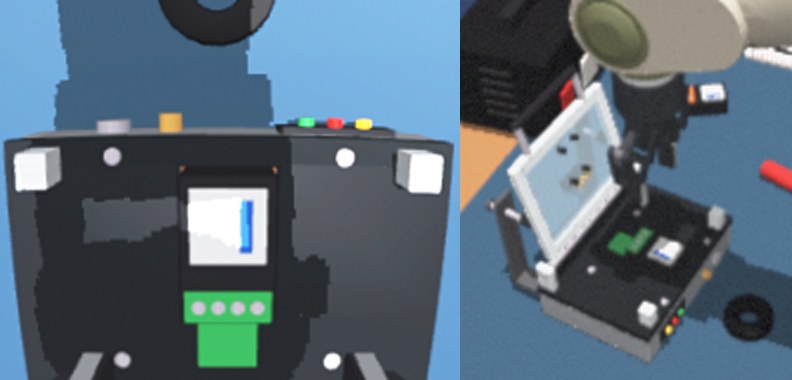

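The module sits square in the pocket with its green end next to the green mark, and the lid is open on its stops. The arm is clear, so I'll hand in.

```bash
python3 -m jog '[[0,0,0,0,0,0,0.06],[0,0,0,0,0,0,0.06],[0,0,0,0,0,0,0.06]]'|head -3; python3 -c "
from rig import finish_job
print(finish_job())"
```

```text
time_s: 23.75
eef_pos: [507.3, 79.8, 198.9]
ee_rot: [-0.001, 0.045, 0.999, 0.0]
the job is handed in; nothing more can be done
None
```

The job is handed in at about 24 s: the lid is open on its rubber stops, and the green-terminal module is home in the pocket, green end to the hinge; the hand-in gave back no verdict.

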